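# Jam the lock nut on a platform riser

## Robot

A 6-joint arm with a two-finger parallel gripper is mounted at the origin on the work surface. World frame = base frame: x ahead of the robot, y to its left, z up, the work surface at z = 0. Lengths are in mm, angles in rad, forces in N, time in s.
With the tool pointing down it reaches from about 400 to 925 mm from the base axis. Payload 12.5 kg.
Tool frame: the origin (TCP) lies at the very end of the fingers, on their centre line; the grasp point (between the pads) lies 19 mm behind it; x points along the fingers, y is the direction in which the jaws open and shut, and the axes are right-handed (so a half turn about x gives the same grasp; the last joint's range is limited). The gripper opens to 95 mm and grips with 3 to 60 N. Pads are 20 mm wide; open, the fingers measure 119 mm over their backs; the gripper's body (75 mm by 180 mm) begins 59 mm behind the grasp point.
Start: joints at [1.043, 0.491, 1.559, -0, 1.092, -0.106], TCP at [255.863, 570.246, 214.661] pointing down, gripper open.
Joint ranges: [-3.1, 3.1], [-0.84, 2.19], [0.05, 2.79], [-1.13, 4.28], [0.06, 2.93], [-2.69, 2.69]. Speed limits (rad/s): [2.22, 2.22, 2.79, 3.14, 3.14, 3.14].

## Interface

Orientations are given as [roll, pitch, yaw] about the fixed x, y, z axes, in that order (R = Rz(yaw) Ry(pitch) Rx(roll)).
In Python, from cell import env, optics, job gives the robot as it stands.
- The arm moves only by the shell command python3 -m handwheel 'ROWS' [OPENING]. ROWS is JSON, a list of rows, each an object with "travel": the shift along the world's x, y, z in mm, a list of three; "roll": the turn about the world's z in degrees. In form: [{"travel": [dx, dy, dz], "roll": roll}, ...]. A call has 1 to 8 rows; each row is the pose to reach, as a shift and turn from the pose commanded when the call began; what a row does not reach only later rows make up. A row lasts 1/10 s, in which the tool goes at most 50 mm and 8.59 degrees, less where a joint would pass 70% of its speed; a pose out of reach is approached as far as the arm can. A call with a gripper value outside its range is refused whole. OPENING is the closure, from -1 (fully open) to 1 (shut), set as the call begins (- or left out, the last holds). The fingers move at their own pace and stop on an object; the grip force is fixed at half the most. Time passes only in rows, so rows that repeat a pose let the fingers close. It gives the time, the measured TCP pose, the force and the opening at its end, in the units of the state.
- env.state(): the state, without advancing time (a new reading comes with each control period).
- optics.read_camera(name): name is "side" or "top" or "wrist"; returns the picture (384x512x3 uint8, red, green, blue); there is no depth.
- optics.camera_params(name): a dict with "fx", "fy", "cx", "cy" (pixels), "world_from_camera" (4x4, takes a point from camera to world coordinates). Camera axes: x right, y up, looking along -z (the intrinsics and any distortion apply to the point x, -y, -z); pixel columns grow to the right and rows downward; lengths in mm; the calibration is good to about 2 mm. A picture is of the moment at which its call begins: read the wrist's pose just before it. camera_params takes no time and is no camera call; for the wrist camera it gives the pose at the moment of the call.
- job.job_done(): hands the job in, once; it reports no verdict.
The state is a dict: "t": time; "joints": joint angles; "qvel": joint speeds; "tau": joint torques, N m; "eef_pos": TCP position; "tcp_rot": TCP orientation; "ft_force": force on the tool from outside, world axes, zero at the start; "moment": the same for the moment, N m; "opening": opening from 0.0 (shut) to 1.0 (fully open).
Only numpy, scipy, OpenCV 4.12 (cv2) and the standard library are available. Lean on these libraries where they do the work, as an engineer would, in place of code of your own. Each camera call takes 0.05 s, during which the arm holds its last target.

## Task

Of the two platform risers on the bench, the one with the rectangular base has its upper thumb nut standing clear of the set nut below it. Run that upper nut down and tighten it firmly against the set nut, until the spring washer between them is pressed flat, so that the two are locked, without turning the set nut (feel the torque: overtightening drags it round and loses the platform's height). Leave the riser with the round base, which is already locked, and everything else alone.

Things in the scene. Friction and masses are not known exactly. Their poses are not given: they have to be found in the camera images.
- riser: The riser to work on, bolted down: cream base 110 x 90 x 16 mm, origin at the centre of its underside, z up. On the axis stands a 12 mm steel threaded column, its top 146 mm above the bench. A black platform 100 x 62 mm, 8 mm thick, rides on the column under the set nut, its top near z = 70 mm (+-2); a rail 8 mm high lies along its edge at x = +40 mm.
- locknut: Upper nut: round knurled steel, 34 mm across, 28 mm high, origin at the centre of its lower face. Right-hand thread, 4 mm per turn: clockwise from above lowers it; it stays where left. Starts 1 to 3.2 mm above the washer. Turning it takes about 0.15 N m, on the washer a little more; when the washer is flat (1.6 rad after first touch) it turns solid at once, about 0.5 N m in 0.05 rad. 0.3 to 0.5 N m is a good final torque.
- setnut: Lower nut, not to be turned: round knurled steel, 40 mm across, 14 mm high, origin at the centre of its lower face, on the platform. A spring washer 26 mm across lies on it: 1.6 mm thick free (top 15.6 mm above this origin), 0.6 mm when flat. Friction holds the nut, but more than about 0.65 N m on the upper nut with the washer flat drags it round, and so do fingers that grip or rub it.
- setnut_dot (a point): Black dot on the set nut's upper face, 17.5 mm from the axis: shows whether the set nut has turned.
- riser2: The other riser, alike but on a round base 104 mm across, bolted down, its two nuts already touching (upper one's top at 113 mm): not to be touched. Origin at the centre of its underside.
- wellplate: Clear multiwell plate 127 x 85 x 14 mm lying between the risers; a bystander, origin at its underside.
- dish: 35 mm dish, 11 mm high, beside a riser; a bystander, origin at its underside.
- spacer: Aluminium spacer ring 36 mm across, 6 mm high, beside a riser; a bystander, origin at its underside.
- eyepiece: Black eyepiece 40 mm across, 50 mm high, standing; a bystander, origin at its underside.
- bottle: Small bottle 44 mm across, 85 mm high; a bystander, origin at its underside.
- driver: Grey screwdriver 160 mm long, lying; a bystander.
- tipbox: Open grey box 90 x 120 x 50 mm; a bystander, origin at its underside.
Things that resemble listed ones, but are neither listed nor needed, are in the scene too. Leave any blue or orange look-alike of the riser alone.

How it is judged (in metres and radians):
On the way, in this order (a step that is already met when the one before it is completed fails the run):
1. the upper nut is run down to the washer (z of locknut in the frame of setnut below 0.0157 m).
2. the upper nut is tightened until the washer is flat (contact force between locknut and setnut above 12.8 N), for 0.2 s.
At the end, for the whole second after the job is handed in: The washer is flat: the upper nut presses on the set nut, through the washer, with more than 12.8 N (13.6 N when flat), released and at rest; the set nut has not turned by more than 0.11 rad (its dot is within 2 mm of where it was) (contact force between locknut and setnut above 12.8 N and distance of setnut_dot from where it was at the start of the episode below 0.002 m and angular speed of locknut below 0.05 rad/s); the robot touches nothing.
It fails at once if the set nut is turned by more than 0.11 rad (dot moved over 2 mm) (distance of setnut_dot from where it was at the start of the episode above 0.002 m).
It fails at once if the other riser is touched with more than 3 N (contact force between the arm and riser2 above 3 N).
It fails at once if the fingers touch the other riser with more than 3 N (contact force between the fingers and riser2 above 3 N).
It fails at once if a bystander is moved by more than 20 mm (distance of any of wellplate, dish, spacer, eyepiece, bottle, driver, tipbox from where it was at the start of the episode above 0.02 m).
It also fails if it takes over 72 s, if anything falls off the work surface, if the arm or the gripper's body presses on something with over 40 N, if the wrist force passes 120 N, or if a joint passes its speed limit or range.

## Working session

There is one attempt and no reset: what is moved stays moved. The work goes in short steps, Python scripts to look and compute and a shell command to move; the robot and the scene stay as the last step left them, time stands still between calls to the robot, and variables do not carry over. Pictures are saved under pics/ and viewed, and the job is handed in when it is done.

```bash
ls; mkdir -p pics
python3 - <<'E'
from cell import env,optics,job
import cv2,numpy as np
for n in("side","top","wrist"):
    p=optics.camera_params(n);print(n,p["fx"],p["fy"],p["cx"],p["cy"],{k:v for k,v in p.items() if k not in("fx","fy","cx","cy","world_from_camera")});print(np.round(p["world_from_camera"],3).tolist())
    im=optics.read_camera(n);cv2.imwrite(f"pics/{n}0.png",im[:,:,::-1])
print(env.state())
E
```

```text
pics
side 380.0731160408335 380.0731160408335 254.08477516316674 192.70887100226338 {}
[[0.961, 0.193, -0.198, 383.732], [-0.276, 0.63, -0.726, -513.61], [-0.015, 0.752, 0.659, 575.584], [0.0, 0.0, 0.0, 1.0]]
top 383.0815749895074 383.0815749895074 257.6724224631525 186.99344919828206 {}
[[0.018, 0.998, -0.065, 461.254], [-1.0, 0.017, -0.016, 8.161], [-0.015, 0.065, 0.998, 828.111], [0.0, 0.0, 0.0, 1.0]]
wrist 342.13903561856426 342.13903561856426 253.33001696912658 191.40049114206755 {}
[[0.409, -0.882, -0.233, 189.882], [0.912, 0.396, 0.106, 599.661], [-0.001, -0.256, 0.967, 384.625], [0.0, 0.0, 0.0, 1.0]]
{'t': 0.15, 'joints': array([ 1.04338633e+00,  4.91402269e-01,  1.55927421e+00,  1.10092372e-05,
        1.09167574e+00, -1.05575364e-01]), 'qvel': array([ 0.00113265, -0.00253654, -0.00229372, -0.00047038, -0.00020829,
       -0.00017638]), 'tau': array([ 1.23403595e-03, -6.12889409e+01, -2.58279777e+01,  6.92521292e-02,
        4.72562795e-02, -1.23706645e-04]), 'eef_pos': array([255.78228264, 570.09597549, 214.21981921]), 'tcp_rot': array([-1.68922794,  1.57003669, -2.11106765]), 'ft_force': array([0.46080628, 0.51742789, 0.30442373]), 'moment': array([ 0.02601095, -0.01800455,  0.00421461]), 'opening': 1.0051705890648488}
```

View pics/top0.png

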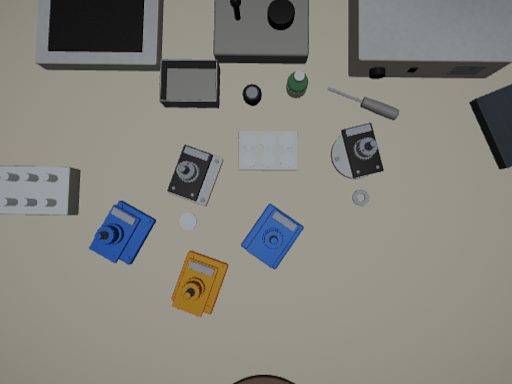

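View pics/side0.png

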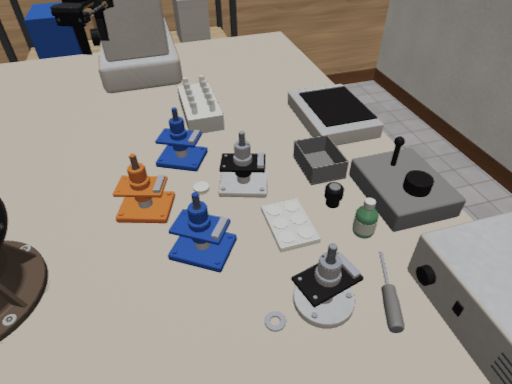

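View pics/wrist0.png

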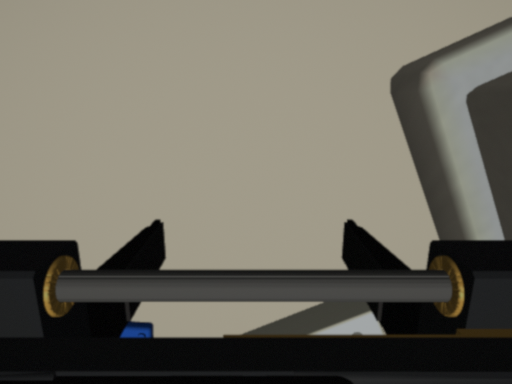

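Candidates in the top view are the black/cream rectangular-base riser (187,171), black round-base riser2 (365,147), blue look-alikes (109,234) and (274,238), and an orange one (192,290). By the description I choose (187,171), and I'll check it in a crop.

Run:
```python
import cv2,numpy as np
a=cv2.imread("pics/top0.png")[135:215,150:240];b=cv2.imread("pics/side0.png")[120:205,205:285]
a=cv2.resize(a,(400,356),interpolation=cv2.INTER_CUBIC);b=cv2.resize(b,(376,400),interpolation=cv2.INTER_CUBIC)
o=np.zeros((400,780,3),np.uint8);o[:356,:400]=a;o[:,404:]=b;cv2.imwrite("pics/crop1.png",o)
```

```text
(no output)
```

View pics/crop1.png

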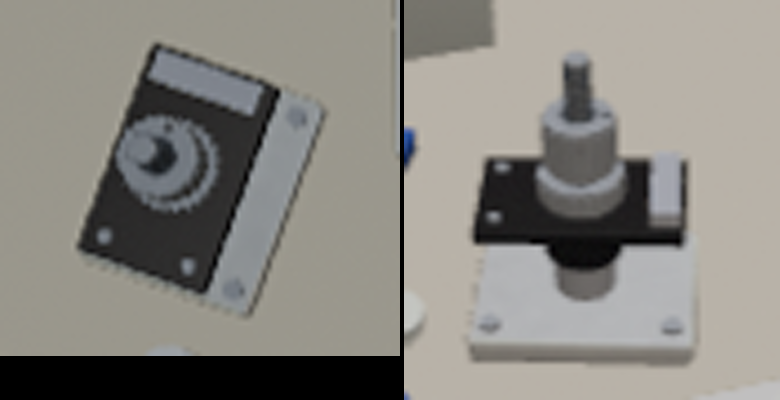

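```bash
cat > h.py <<'E'
import numpy as np
from cell import optics
def ray(n,u,v,p=None):
    p=p or optics.camera_params(n);T=np.array(p["world_from_camera"])
    d=T[:3,:3]@np.array([(u-p["cx"])/p["fx"],-(v-p["cy"])/p["fy"],-1.]);return T[:3,3],d
def atz(n,u,v,z,p=None):
    o,d=ray(n,u,v,p);return o+d*(z-o[2])/d[2]
def tri(rs):
    A=0;b=0
    for o,d in rs:
        d=d/np.linalg.norm(d);M=np.eye(3)-np.outer(d,d);A=A+M;b=b+M@o
    return np.linalg.solve(A,b)
def proj(n,P,p=None):
    p=p or optics.camera_params(n);T=np.linalg.inv(np.array(p["world_from_camera"]));c=T[:3,:3]@P+T[:3,3]
    return p["cx"]+p["fx"]*c[0]/-c[2],p["cy"]-p["fy"]*c[1]/-c[2]
E
python3 - <<'E'
from h import *
t=(182.6,168.1);s=(241.8,132.8)
print(tri([ray("top",*t),ray("side",*s)]),atz("top",*t,146),atz("side",*s,146))
P=lambda x,y:(150+x/4.444,135+y/4.444)
# platform corners top z~70, nominal
c=[atz("top",*P(*q),70)[:2] for q in [(153,44),(280,88),(207,293),(80,247)]]
print(np.round(c,1),np.mean(c,0)); print(np.degrees(np.arctan2(*(c[0]-c[3])[::-1])))
S=lambda x,y:(205+(x-404)/4.7,120+y/4.706)
print("setnut/nut top in side",[atz("side",*S(579,113),z) for z in(113,115,118)])
E
```

```text
[539.77641804 154.64796234 143.37796991] [537.42412265 154.44485332 146.        ] [540.91327097 150.42807531 146.        ]
[[592.7 168.5]
 [573.6 110.6]
 [480.9 140.9]
 [500.5 198.5]] [536.92785488 154.63655871]
-18.001342920560813
setnut/nut top in side [array([542.51380471, 157.61124294, 113.        ]), array([541.82730504, 154.70919339, 115.        ]), array([540.79755554, 150.35611908, 118.        ])]
```

```bash
python3 -m handwheel '[{"travel":[27,-40,0],"roll":0},{"travel":[54,-80,0],"roll":0},{"travel":[81,-120,0],"roll":0},{"travel":[108,-160,0],"roll":0},{"travel":[135,-200,0],"roll":0},{"travel":[162,-240,0],"roll":0},{"travel":[189,-280,0],"roll":0},{"travel":[216,-320,0],"roll":0}]' -1; python3 -m handwheel '[{"travel":[27,-40,0],"roll":0},{"travel":[50,-80,0],"roll":0},{"travel":[50,-90,0],"roll":0},{"travel":[50,-90,0],"roll":0}]'
python3 - <<'E'
from h import *
from cell import env
import cv2
s=env.state();print(s)
p=optics.camera_params("wrist");im=optics.read_camera("wrist");cv2.imwrite("pics/w1.png",im[:,:,::-1])
print(np.round(p["world_from_camera"],3).tolist())
print(proj("wrist",np.array([538.5,154.5,146]),p))
E
```

```text
t: 0.95
eef_pos: [472.6, 248.4, 214.7]
tcp_rot: [2.178, 1.571, 1.756]
ft_force: [0.8, 0.6, 0.6]
opening: 1.003
t: 1.35
eef_pos: [521.9, 158.9, 214.3]
tcp_rot: [-2.647, 1.57, -3.072]
ft_force: [-0.4, -1.3, 0.7]
opening: 0.997
{'t': 1.35, 'joints': array([ 1.74416895e-01,  3.78974343e-01,  1.75437851e+00,  1.04969352e-04,
        1.00908669e+00, -9.71949641e-01]), 'qvel': array([ 0.05278673, -0.00609299,  0.00159594,  0.00738301,  0.00123102,
        0.02594264]), 'tau': array([-2.61123575e+00, -5.16452014e+01, -2.46816695e+01, -1.27575011e-01,
        2.39284406e-02, -3.87850273e-01]), 'eef_pos': array([521.88562076, 158.89984975, 214.33236253]), 'tcp_rot': array([-2.64721053,  1.5699448 , -3.07169627]), 'ft_force': array([-0.37189849, -1.30818075,  0.65250593]), 'moment': array([-0.00309663,  0.0346133 , -0.01020269]), 'opening': 0.9970391696302009}
[[0.412, -0.881, -0.233, 456.164], [0.911, 0.398, 0.106, 188.552], [-0.0, -0.255, 0.967, 384.884], [0.0, 0.0, 0.0, 1.0]]
(np.float64(257.3445136921964), np.float64(225.2563362207579))
```

View pics/w1.png

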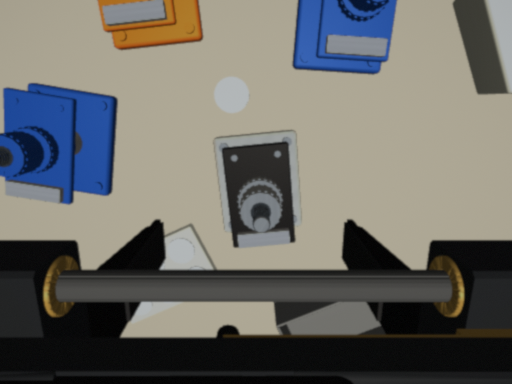

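Run:
```python
import cv2
b=cv2.imread("pics/w1.png")[160:260,210:310];cv2.imwrite("pics/w1c.png",cv2.resize(b,(600,600),interpolation=cv2.INTER_CUBIC))
```

```text
(no output)
```

View pics/w1c.png

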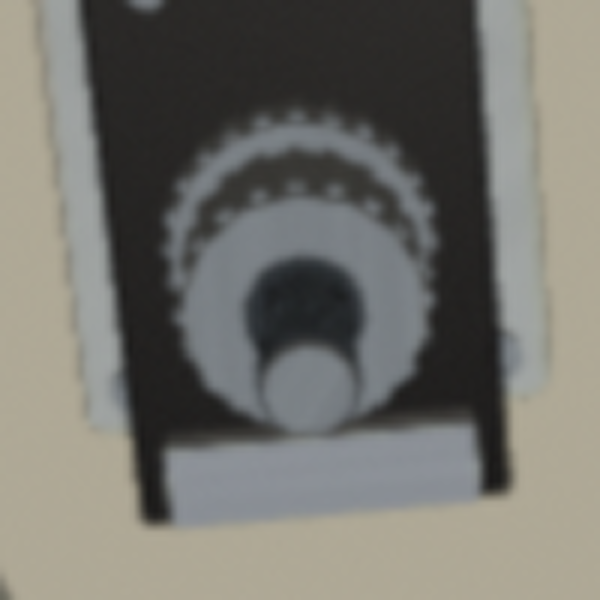

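Run:
```python
from h import *
p=optics.camera_params("wrist")
a=(261.5,224.4);n=(260.6,211.8)
print(atz("wrist",*a,146,p))
for z in(113,115,117):print(z,atz("wrist",*n,z,p))
print(tri([ray("wrist",*a,p),ray("side",241.8,132.8)]),tri([ray("wrist",*a,p),ray("top",182.6,168.1),ray("side",241.8,132.8)]))
for z in(113,115,117):
  r=[]
  for x in(-1,1):
    pass
  e=[atz("wrist",210+x/6,160+312/6,z,p) for x in(183,430)];print(z,np.linalg.norm(e[0]-e[1]))
```

```text
[538.84069476 158.80498687 146.        ]
113 [539.7928777  158.39013788 113.        ]
115 [539.17473216 158.61982011 115.        ]
117 [538.55658663 158.84950234 117.        ]
[541.75591785 158.07097365 140.7257659 ] [540.31162948 156.83239701 141.28321872]
113 34.39941894839543
115 34.14649982834426
117 33.89358070829295
```

```bash
python3 -m handwheel '[{"travel":[4,-1,0],"roll":8},{"travel":[8,-2,0],"roll":16},{"travel":[12,-2,0],"roll":24},{"travel":[17,-2,0],"roll":32},{"travel":[17,-2,0],"roll":40},{"travel":[17,-2,0],"roll":48},{"travel":[17,-2,0],"roll":56},{"travel":[17,-2,0],"roll":64}]'; python3 -m handwheel '[{"travel":[0,0,0],"roll":8},{"travel":[0,0,0],"roll":16},{"travel":[0,0,0],"roll":24},{"travel":[0,0,0],"roll":31},{"travel":[0,0,0],"roll":31},{"travel":[0,0,0],"roll":31}]'
python3 - <<'E'
from h import *
from cell import env
import cv2
s=env.state();print(s)
p=optics.camera_params("wrist");im=optics.read_camera("wrist");cv2.imwrite("pics/w2.png",im[:,:,::-1])
np.save("p2.npy",p["world_from_camera"])
print(np.round(p["world_from_camera"],3).tolist())
u,v=proj("wrist",np.array([538.8,157,146]),p);print(u,v)
u,v=int(u),int(v)
b=im[v-60:v+40,u-50:u+50,::-1];cv2.imwrite("pics/w2c.png",cv2.resize(b,(600,600),interpolation=cv2.INTER_CUBIC));print(u-50,v-60)
E
```

```text
t: 2.2
eef_pos: [538.0, 160.1, 214.7]
tcp_rot: [1.556, 1.57, 2.259]
ft_force: [-0.5, 0.5, 0.7]
opening: 0.998
t: 2.8
eef_pos: [538.4, 159.4, 214.7]
tcp_rot: [0.962, 1.571, 2.196]
ft_force: [-0.5, -0.2, 0.6]
opening: 1.002
{'t': 2.8, 'joints': array([ 1.70147011e-01,  4.00661123e-01,  1.71664894e+00,  2.06372765e-04,
        1.02436893e+00, -2.63488567e+00]), 'qvel': array([-0.0091629 ,  0.00158332, -0.004548  , -0.00207784,  0.00029073,
       -0.00039495]), 'tau': array([ 9.01928055e-02, -5.39667141e+01, -2.46561813e+01, -7.45466352e-02,
        8.56945349e-03, -2.68091960e-01]), 'eef_pos': array([538.36099464, 159.40900093, 214.73767939]), 'tcp_rot': array([0.96209916, 1.57060001, 2.19622826]), 'ft_force': array([-0.45354116, -0.19939542,  0.60371053]), 'moment': array([0.0749789 , 0.07216252, 0.01690292]), 'opening': 1.001923376910349}
[[-0.944, -0.319, -0.084, 514.236], [0.33, -0.912, -0.242, 91.645], [0.0, -0.256, 0.967, 385.199], [0.0, 0.0, 0.0, 1.0]]
251.08954083514007 199.94454206733585
201 139
```

View pics/w2.png

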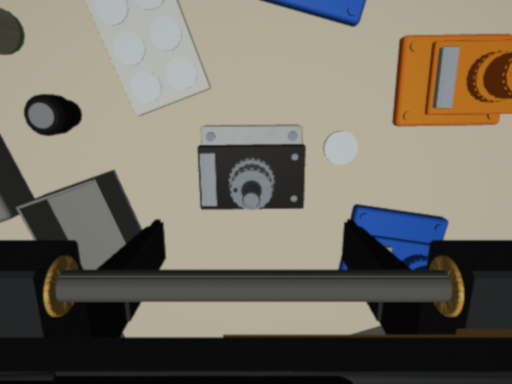

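View pics/w2c.png

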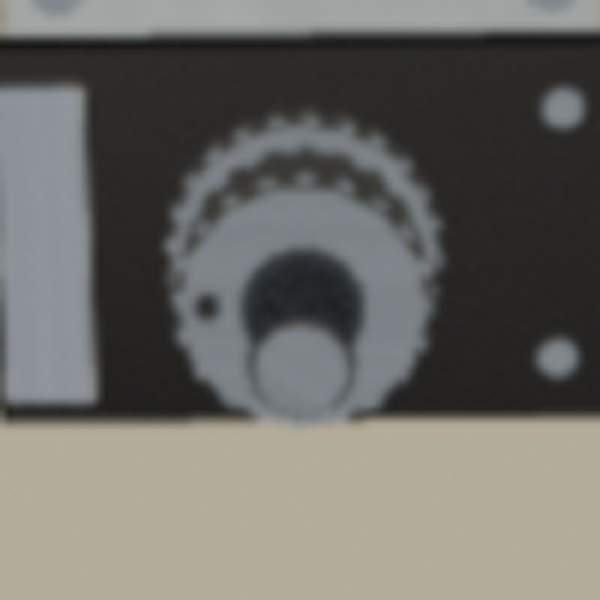

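Run:
```python
from h import *
p=optics.camera_params("wrist")
m2=atz("wrist",250.8,200.3,146,p)[:2];m1=np.array([538.84,158.80])
# also nut top
n2=atz("wrist",201+304/6-.4,139+308/6-.4,115,p);print("nut2",n2)
R=lambda a:np.array([[np.cos(a),-np.sin(a)],[np.sin(a),np.cos(a)]])
R1=R(np.radians(65.7));R2=R(np.radians(160.7))
b=np.linalg.solve(R1-R2,m1-m2);print(m2,b,m1-R1@b)
```

```text
nut2 [539.14222428 157.2310757  115.        ]
[539.2066414 156.9239992] [0.27265335 1.26732096] [539.88283971 158.02998207]
```

The chosen riser has a cream rectangular base and a black platform. Column top is at wrist (251,200), and there's a dark dot on the upper nut at crop (206,305). The axis comes out at about (539.6, 157.3) and the nut top at z≈115. Descending around it with the jaws open.

```bash
python3 -m handwheel '[{"travel":[1,-2,-35],"roll":0},{"travel":[1,-2,-65],"roll":0},{"travel":[1,-2,-95],"roll":0},{"travel":[1,-2,-115],"roll":0},{"travel":[1,-2,-122],"roll":0},{"travel":[1,-2,-122],"roll":0},{"travel":[1,-2,-122],"roll":0}]' -1
python3 - <<'E'
from h import *
from cell import env
import cv2
s=env.state();print(s)
im=optics.read_camera("wrist");im2=optics.read_camera("side");u,v=np.round(proj("side",np.array([539.6,157.3,100]))).astype(int)
c=cv2.resize(im2[v-50:v+50,u-50:u+50,::-1],(500,500),interpolation=cv2.INTER_CUBIC);cv2.imwrite("pics/s3c.png",c);cv2.imwrite("pics/w3.png",im[:,:,::-1])
E
```

```text
t: 3.55
eef_pos: [540.3, 156.5, 93.5]
tcp_rot: [-1.007, 1.57, 0.228]
ft_force: [-0.1, -0.2, -0.2]
opening: 0.999
{'t': 3.55, 'joints': array([ 1.64454589e-01,  5.55413462e-01,  1.83530713e+00,  1.03043429e-04,
        7.49776530e-01, -2.64205412e+00]), 'qvel': array([-0.00081779, -0.01191848, -0.00350355, -0.00131046, -0.00256415,
       -0.00500789]), 'tau': array([ 3.41743158e-03, -5.69626951e+01, -1.82151049e+01, -5.87622542e-02,
       -1.37645309e-02,  2.32109218e-02]), 'eef_pos': array([540.29094406, 156.48375744,  93.54203154]), 'tcp_rot': array([-1.00717177,  1.56969855,  0.22846523]), 'ft_force': array([-0.11653641, -0.23942781, -0.19395013]), 'moment': array([0.03973442, 0.13125602, 0.0217718 ]), 'opening': 0.9991162991243965}
```

View pics/w3.png

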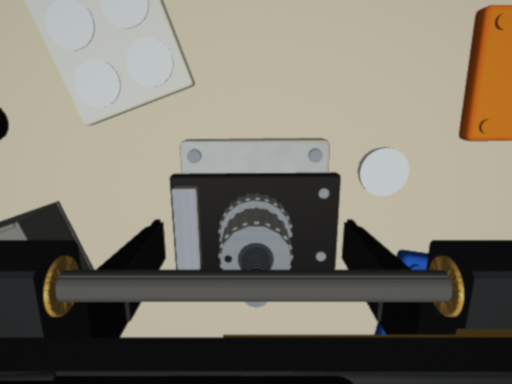

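View pics/s3c.png

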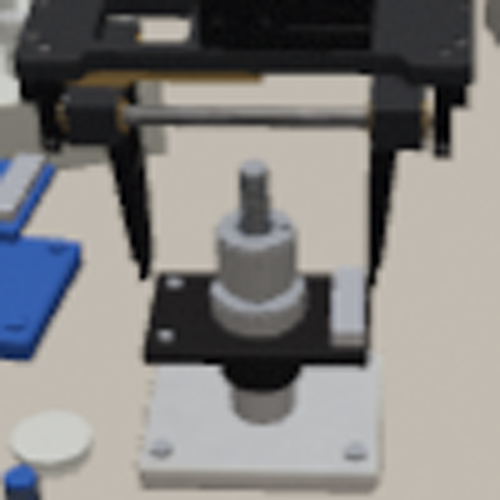

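```bash
python3 -m handwheel '[{"travel":[-0.5,0.3,-1.5],"roll":0},{"travel":[-0.5,0.3,-1.5],"roll":0},{"travel":[-0.5,0.3,-1.5],"roll":0},{"travel":[-0.5,0.3,-1.5],"roll":0},{"travel":[-0.5,0.3,-1.5],"roll":0},{"travel":[-0.5,0.3,-1.5],"roll":0},{"travel":[-0.5,0.3,-1.5],"roll":0}]' 1
python3 -c "
from cell import env
s=env.state();print(s['moment'],s['qvel'][5],s['opening'])"
```

```text
t: 4.35
eef_pos: [539.3, 156.5, 91.1]
tcp_rot: [1.757, 1.571, 2.994]
ft_force: [0.2, -0.6, 0.1]
opening: 0.467
[0.10292143 0.12642938 0.02885091] -0.0004170063224044954 0.4665540464637063
```

```bash
python3 -m handwheel '[{"travel":[0,0,0],"roll":0},{"travel":[0,0,0],"roll":0},{"travel":[0,0,0],"roll":0},{"travel":[0,0,0],"roll":0}]' 1
python3 -c "
from cell import env
s=env.state();print(s['moment'],s['ft_force'],s['joints'],s['opening'])"
```

```text
t: 4.75
eef_pos: [539.3, 156.6, 91.1]
tcp_rot: [1.776, 1.571, 3.013]
ft_force: [0.5, 0.5, -0.2]
opening: 0.353
[0.10424163 0.12308408 0.04558425] [ 0.4845098   0.46531018 -0.24512968] [ 1.64878528e-01  5.58297305e-01  1.83853032e+00  7.26409611e-05
  7.44927816e-01 -2.64224804e+00] 0.3525139891955028
```

```bash
python3 -m handwheel '[{"travel":[0,0,0],"roll":0},{"travel":[0,0,0],"roll":0},{"travel":[0,0,0],"roll":0},{"travel":[0,0,-0.05],"roll":-4},{"travel":[0,0,-0.1],"roll":-9},{"travel":[0,0,-0.15],"roll":-14},{"travel":[0,0,-0.22],"roll":-20}]' 1
python3 -c "
from cell import env
s=env.state();print(s['moment'],s['ft_force'],s['joints'][5],s['opening'])"
```

```text
t: 5.45
eef_pos: [539.2, 156.6, 90.9]
tcp_rot: [2.049, 1.57, 2.933]
ft_force: [-2.2, 1.5, 0.5]
opening: 0.35
[0.32544213 0.28172225 0.16991669] [-2.21084842  1.5033266   0.49930473] -2.289757474522687 0.3496248965628664
```

```bash
cat > r.py <<'E'
from cell import env
import numpy as np
m=[];
s=env.state();print("M",np.round(s['moment'],3),"F",np.round(s['ft_force'],1),"q6 %.3f op %.3f"%(s['joints'][5],s['opening']))
E
python3 -m handwheel '[{"travel":[0,0,-0.09],"roll":-8},{"travel":[0,0,-0.18],"roll":-16},{"travel":[0,0,-0.27],"roll":-24},{"travel":[0,0,-0.36],"roll":-32},{"travel":[0,0,-0.44],"roll":-40},{"travel":[0,0,-0.53],"roll":-48},{"travel":[0,0,-0.62],"roll":-56},{"travel":[0,0,-0.71],"roll":-64}]' ; python3 r.py
```

```text
t: 6.25
eef_pos: [539.0, 157.1, 90.2]
tcp_rot: [2.376, 1.57, 2.141]
ft_force: [-2.8, 4.8, -0.0]
opening: 0.351
M [1.072 0.292 0.174] F [-2.8  4.8 -0. ] q6 -1.171 op 0.351
```

Run:
```python
from h import *
import cv2
im=optics.read_camera("side");im2=optics.read_camera("wrist");u,v=np.round(proj("side",np.array([539.6,157.3,100]))).astype(int)
cv2.imwrite("pics/s4c.png",cv2.resize(im[v-40:v+40,u-40:u+40,::-1],(480,480),interpolation=cv2.INTER_CUBIC));cv2.imwrite("pics/w4.png",im2[:,:,::-1])
```

```text
(no output)
```

View pics/s4c.png

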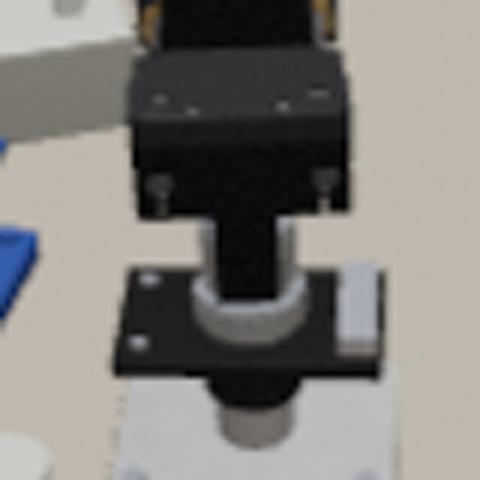

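View pics/w4.png

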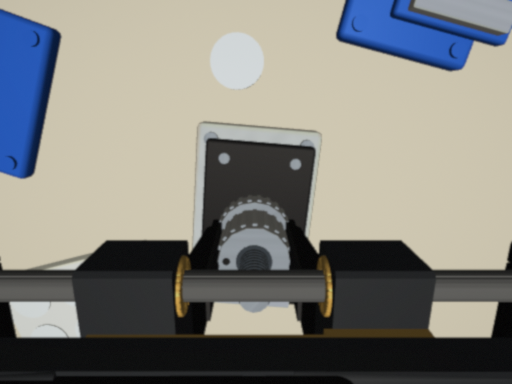

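```bash
python3 -m handwheel '[{"travel":[-0.1,0.2,-0.09],"roll":-8},{"travel":[-0.2,0.4,-0.18],"roll":-16},{"travel":[-0.3,0.5,-0.27],"roll":-24},{"travel":[-0.3,0.5,-0.36],"roll":-32}]' ; python3 r.py
python3 -m handwheel '[{"travel":[0,0,-0.09],"roll":-8},{"travel":[0,0,-0.18],"roll":-16},{"travel":[0,0,-0.27],"roll":-24},{"travel":[0,0,-0.36],"roll":-32}]' ; python3 r.py
```

```text
t: 6.75
eef_pos: [539.1, 157.5, 89.9]
tcp_rot: [1.74, 1.57, 0.946]
ft_force: [1.0, 4.6, -0.7]
opening: 0.354
M [0.672 0.021 0.232] F [ 1.   4.6 -0.7] q6 -0.611 op 0.354
t: 7.15
eef_pos: [539.4, 157.6, 89.5]
tcp_rot: [1.973, 1.57, 0.62]
ft_force: [1.4, 4.3, -1.0]
opening: 0.35
M [ 0.786 -0.262  0.183] F [ 1.4  4.3 -1. ] q6 -0.053 op 0.350
```

```bash
cat > g.py <<'E'
import sys
from cell import env
s=env.state();m=s['moment'][2];print("Mz %.3f F %s q6 %.3f"%(m,s['ft_force'].round(1),s['joints'][5]))
sys.exit(0 if m<float(sys.argv[1]) else 1)
E
python3 -m handwheel '[{"travel":[0.1,0.2,-0.09],"roll":-8},{"travel":[0.1,0.4,-0.18],"roll":-16},{"travel":[0.1,0.4,-0.25],"roll":-22},{"travel":[0.1,0.4,-0.25],"roll":-22}]' >/dev/null; python3 g.py 9
python3 -m handwheel '[{"travel":[0,0,-0.01],"roll":-1},{"travel":[0,0,-0.02],"roll":-2}]' >/dev/null; python3 g.py 0.27 &&
python3 -m handwheel '[{"travel":[0,0,-0.01],"roll":-1},{"travel":[0,0,-0.02],"roll":-2}]' >/dev/null; python3 g.py 0.27 &&
python3 -m handwheel '[{"travel":[0,0,-0.01],"roll":-1},{"travel":[0,0,-0.02],"roll":-2}]' >/dev/null; python3 g.py 0.27
```

```text
Mz -0.144 F [ 2.9  1.9 -0.8] q6 0.328
Mz 0.115 F [ 3.   3.4 -2.2] q6 0.360
Mz 0.167 F [ 4.3  4.  -2.3] q6 0.397
Mz 0.161 F [ 3.4  3.  -2.8] q6 0.431
```

```bash
exec 3>/dev/null
python3 -m handwheel '[{"travel":[0,0,-0.01],"roll":-1},{"travel":[0,0,-0.02],"roll":-2}]' >&3 && python3 g.py 0.27 &&
python3 -m handwheel '[{"travel":[0,0,-0.01],"roll":-1},{"travel":[0,0,-0.02],"roll":-2}]' >&3 && python3 g.py 0.27 &&
python3 -m handwheel '[{"travel":[0,0,-0.01],"roll":-1},{"travel":[0,0,-0.02],"roll":-2}]' >&3 && python3 g.py 0.27 &&
python3 -m handwheel '[{"travel":[0,0,-0.01],"roll":-1},{"travel":[0,0,-0.02],"roll":-2}]' >&3 && python3 g.py 0.27 &&
python3 -m handwheel '[{"travel":[0.1,0.2,-0.01],"roll":-1},{"travel":[0.2,0.3,-0.02],"roll":-2}]' >&3 && python3 g.py 0.27 &&
python3 -m handwheel '[{"travel":[0,0,-0.01],"roll":-1},{"travel":[0,0,-0.02],"roll":-2}]' >&3 && python3 g.py 0.27 &&
python3 -m handwheel '[{"travel":[0,0,-0.01],"roll":-1},{"travel":[0,0,-0.02],"roll":-2}]' >&3 && python3 g.py 0.27 &&
python3 -m handwheel '[{"travel":[0,0,-0.01],"roll":-1},{"travel":[0,0,-0.02],"roll":-2}]' >&3 && python3 g.py 0.27 &&
python3 -m handwheel '[{"travel":[0,0,-0.01],"roll":-1},{"travel":[0,0,-0.02],"roll":-2}]' >&3 && python3 g.py 0.27 &&
python3 -m handwheel '[{"travel":[0,0,-0.01],"roll":-1},{"travel":[0,0,-0.02],"roll":-2}]' >&3 && python3 g.py 0.27; python3 r.py
```

```text
Mz 0.200 F [ 4.8  3.5 -2.8] q6 0.466
Mz 0.150 F [ 4.1  2.7 -1.7] q6 0.501
Mz 0.205 F [ 4.6  3.5 -2.8] q6 0.536
Mz 0.189 F [ 4.9  3.3 -3.2] q6 0.571
Mz 0.126 F [ 3.8  0.9 -1.1] q6 0.607
Mz 0.122 F [ 5.2  0.9 -2.3] q6 0.642
Mz 0.149 F [ 4.7  1.1 -2.8] q6 0.677
Mz 0.108 F [ 5.3  1.1 -1.4] q6 0.712
Mz 0.166 F [ 5.3  0.3 -2.5] q6 0.747
Mz 0.171 F [ 5.2  0.7 -1.2] q6 0.782
M [ 0.004 -0.951  0.171] F [ 5.2  0.7 -1.2] q6 0.782 op 0.352
```

```bash
exec 3>/dev/null
python3 -m handwheel '[{"travel":[0.2,0,-0.01],"roll":-1},{"travel":[0.4,0,-0.02],"roll":-2}]' >&3 && python3 g.py 0.28 &&
python3 -m handwheel '[{"travel":[0,0,-0.01],"roll":-1},{"travel":[0,0,-0.02],"roll":-2}]' >&3 && python3 g.py 0.28 &&
python3 -m handwheel '[{"travel":[0,0,-0.01],"roll":-1},{"travel":[0,0,-0.02],"roll":-2}]' >&3 && python3 g.py 0.28 &&
python3 -m handwheel '[{"travel":[0,0,-0.01],"roll":-1},{"travel":[0,0,-0.02],"roll":-2}]' >&3 && python3 g.py 0.28 &&
python3 -m handwheel '[{"travel":[0,0,-0.01],"roll":-1},{"travel":[0,0,-0.02],"roll":-2}]' >&3 && python3 g.py 0.28 &&
python3 -m handwheel '[{"travel":[0,0,-0.01],"roll":-1},{"travel":[0,0,-0.02],"roll":-2}]' >&3 && python3 g.py 0.28 &&
python3 -m handwheel '[{"travel":[0,0,-0.01],"roll":-1},{"travel":[0,0,-0.02],"roll":-2}]' >&3 && python3 g.py 0.28 &&
python3 -m handwheel '[{"travel":[0,0,-0.01],"roll":-1},{"travel":[0,0,-0.02],"roll":-2}]' >&3 && python3 g.py 0.28 &&
python3 -m handwheel '[{"travel":[0,0,-0.01],"roll":-1},{"travel":[0,0,-0.02],"roll":-2}]' >&3 && python3 g.py 0.28 &&
python3 -m handwheel '[{"travel":[0,0,-0.01],"roll":-1},{"travel":[0,0,-0.02],"roll":-2}]' >&3 && python3 g.py 0.28 &&
python3 -m handwheel '[{"travel":[0,0,-0.01],"roll":-1},{"travel":[0,0,-0.02],"roll":-2}]' >&3 && python3 g.py 0.28 &&
python3 -m handwheel '[{"travel":[0,0,-0.01],"roll":-1},{"travel":[0,0,-0.02],"roll":-2}]' >&3 && python3 g.py 0.28 &&
python3 -m handwheel '[{"travel":[0,0,-0.01],"roll":-1},{"travel":[0,0,-0.02],"roll":-2}]' >&3 && python3 g.py 0.28 &&
python3 -m handwheel '[{"travel":[0,0,-0.01],"roll":-1},{"travel":[0,0,-0.02],"roll":-2}]' >&3 && python3 g.py 0.28 &&
python3 -m handwheel '[{"travel":[0,0,-0.01],"roll":-1},{"travel":[0,0,-0.02],"roll":-2}]' >&3 && python3 g.py 0.28 &&
python3 -m handwheel '[{"travel":[0,0,-0.01],"roll":-1},{"travel":[0,0,-0.02],"roll":-2}]' >&3 && python3 g.py 0.28; python3 r.py
```

```text
Mz 0.156 F [ 3.5 -0.3 -1.1] q6 0.817
Mz 0.142 F [ 3.6 -1.2 -0.5] q6 0.852
Mz 0.105 F [ 4.5 -0.9 -0.3] q6 0.887
Mz 0.116 F [ 4.9 -1.2 -0.3] q6 0.922
Mz 0.139 F [ 5.5 -2.2 -0.1] q6 0.957
Mz 0.136 F [ 4.5 -2.2  1.1] q6 0.992
Mz 0.143 F [ 5.1 -2.2 -0.3] q6 1.027
Mz 0.140 F [ 5.  -2.4 -0.7] q6 1.062
Mz 0.173 F [ 6.2 -2.1  0.7] q6 1.096
Mz 0.200 F [ 5.3 -2.5  0.7] q6 1.131
Mz 0.089 F [ 4.6 -2.2  0.2] q6 1.166
Mz 0.156 F [ 4.6 -2.6  0.6] q6 1.201
Mz 0.189 F [ 4.9 -4.   0.1] q6 1.236
Mz 0.125 F [ 4.4 -2.9  1.1] q6 1.271
Mz 0.167 F [ 5.2 -2.7  0.5] q6 1.306
Mz 0.149 F [ 5.  -3.2  0.8] q6 1.341
M [-0.741 -0.817  0.149] F [ 5.  -3.2  0.8] q6 1.341 op 0.352
```

```bash
exec 3>/dev/null
python3 -m handwheel '[{"travel":[0.2,-0.2,-0.01],"roll":-1},{"travel":[0.3,-0.3,-0.02],"roll":-2}]' >&3 && python3 g.py 0.28 &&
python3 -m handwheel '[{"travel":[0,0,-0.01],"roll":-1},{"travel":[0,0,-0.02],"roll":-2}]' >&3 && python3 g.py 0.28 &&
python3 -m handwheel '[{"travel":[0,0,-0.01],"roll":-1},{"travel":[0,0,-0.02],"roll":-2}]' >&3 && python3 g.py 0.28 &&
python3 -m handwheel '[{"travel":[0,0,-0.01],"roll":-1},{"travel":[0,0,-0.02],"roll":-2}]' >&3 && python3 g.py 0.28 &&
python3 -m handwheel '[{"travel":[0,0,-0.01],"roll":-1},{"travel":[0,0,-0.02],"roll":-2}]' >&3 && python3 g.py 0.28 &&
python3 -m handwheel '[{"travel":[0,0,-0.01],"roll":-1},{"travel":[0,0,-0.02],"roll":-2}]' >&3 && python3 g.py 0.28 &&
python3 -m handwheel '[{"travel":[0,0,-0.01],"roll":-1},{"travel":[0,0,-0.02],"roll":-2}]' >&3 && python3 g.py 0.28 &&
python3 -m handwheel '[{"travel":[0,0,-0.01],"roll":-1},{"travel":[0,0,-0.02],"roll":-2}]' >&3 && python3 g.py 0.28 &&
python3 -m handwheel '[{"travel":[0,0,-0.01],"roll":-1},{"travel":[0,0,-0.02],"roll":-2}]' >&3 && python3 g.py 0.28 &&
python3 -m handwheel '[{"travel":[0,0,-0.01],"roll":-1},{"travel":[0,0,-0.02],"roll":-2}]' >&3 && python3 g.py 0.28 &&
python3 -m handwheel '[{"travel":[0,0,-0.01],"roll":-1},{"travel":[0,0,-0.02],"roll":-2}]' >&3 && python3 g.py 0.28 &&
python3 -m handwheel '[{"travel":[0,0,-0.01],"roll":-1},{"travel":[0,0,-0.02],"roll":-2}]' >&3 && python3 g.py 0.28 &&
python3 -m handwheel '[{"travel":[0,0,-0.01],"roll":-1},{"travel":[0,0,-0.02],"roll":-2}]' >&3 && python3 g.py 0.28 &&
python3 -m handwheel '[{"travel":[0,0,-0.01],"roll":-1},{"travel":[0,0,-0.02],"roll":-2}]' >&3 && python3 g.py 0.28 &&
python3 -m handwheel '[{"travel":[0,0,-0.01],"roll":-1},{"travel":[0,0,-0.02],"roll":-2}]' >&3 && python3 g.py 0.28 &&
python3 -m handwheel '[{"travel":[0,0,-0.01],"roll":-1},{"travel":[0,0,-0.02],"roll":-2}]' >&3 && python3 g.py 0.28; python3 r.py
```

```text
Mz 0.112 F [ 4.  -1.3  2.2] q6 1.375
Mz 0.180 F [ 3.2 -2.4  2.9] q6 1.410
Mz 0.197 F [ 2.4 -2.8  2.9] q6 1.445
Mz 0.151 F [ 2.8 -3.   4.3] q6 1.480
Mz 0.136 F [ 3.6 -4.7  4.2] q6 1.515
Mz 0.180 F [ 2.7 -4.2  5.2] q6 1.550
Mz 0.171 F [ 2.9 -3.5  5.2] q6 1.584
Mz 0.719 F [ 3.2 -4.5  5.2] q6 1.619
M [-0.865 -0.392  0.719] F [ 3.2 -4.5  5.2] q6 1.619 op 0.356
```

```bash
python3 -m handwheel '[{"travel":[0,0,0],"roll":0.3}]'; python3 g.py 9;python3 -m handwheel '[{"travel":[0,0,0],"roll":0}]'; python3 g.py 9
```

```text
t: 15.05
eef_pos: [540.1, 157.3, 88.6]
tcp_rot: [1.652, 1.57, -1.366]
ft_force: [3.2, -4.2, 5.0]
opening: 0.347
Mz 0.627 F [ 3.2 -4.2  5. ] q6 1.613
t: 15.15
eef_pos: [540.1, 157.3, 88.6]
tcp_rot: [1.622, 1.57, -1.395]
ft_force: [3.3, -4.1, 5.8]
opening: 0.351
Mz 0.499 F [ 3.3 -4.1  5.8] q6 1.613
```

```bash
python3 -m handwheel '[{"travel":[0,0,0],"roll":0.3},{"travel":[0,0,0],"roll":0.6},{"travel":[0,0,0],"roll":0.6}]'; python3 g.py 9;python3 -m handwheel '[{"travel":[0,0,0],"roll":0},{"travel":[0,0,0],"roll":0},{"travel":[0,0,0],"roll":0},{"travel":[0,0,0],"roll":0},{"travel":[0,0,0],"roll":0},{"travel":[0,0,0],"roll":0}]' -1; python3 g.py 9
```

```text
t: 15.45
eef_pos: [540.1, 157.3, 88.6]
tcp_rot: [1.742, 1.57, -1.265]
ft_force: [3.9, -3.8, 6.1]
opening: 0.355
Mz 0.330 F [ 3.9 -3.8  6.1] q6 1.603
t: 16.05
eef_pos: [540.0, 157.5, 88.4]
tcp_rot: [0.146, 1.571, -2.86]
ft_force: [0.1, -0.3, -0.4]
opening: 0.801
Mz 0.023 F [ 0.1 -0.3 -0.4] q6 1.602
```

```bash
python3 -m handwheel '[{"travel":[0,0,0],"roll":0},{"travel":[0,0,0],"roll":0}]'
python3 - <<'E'
from h import *
import cv2
im=optics.read_camera("side");im2=optics.read_camera("wrist");u,v=np.round(proj("side",np.array([539.6,157.3,100]))).astype(int)
cv2.imwrite("pics/s5c.png",cv2.resize(im[v-40:v+40,u-40:u+40,::-1],(480,480),interpolation=cv2.INTER_CUBIC));cv2.imwrite("pics/w5.png",im2[:,:,::-1])
E
```

```text
t: 16.25
eef_pos: [540.1, 157.5, 88.5]
tcp_rot: [0.903, 1.571, -2.103]
ft_force: [0.3, -0.1, 0.4]
opening: 0.96
```

View pics/s5c.png

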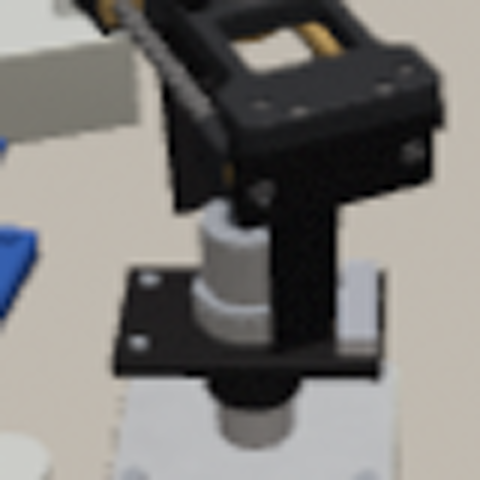

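View pics/w5.png

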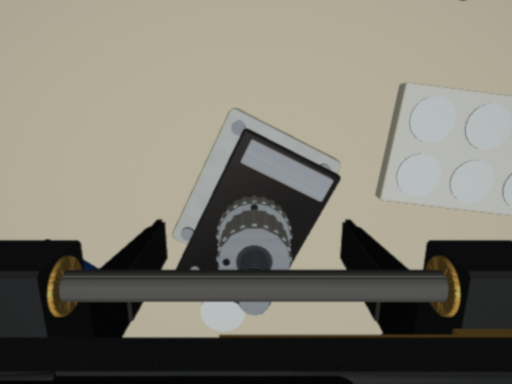

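The jaws are open. The upper nut now sits on the set nut, and the set nut's dot is visible at wrist (254,208). I'll lift clear and compare that dot with its starting place in the top view.

```bash
python3 -m handwheel '[{"travel":[0,0,0],"roll":0},{"travel":[0,0,20],"roll":0},{"travel":[0,0,50],"roll":0},{"travel":[0,0,90],"roll":0},{"travel":[0,0,130],"roll":0},{"travel":[0,0,130],"roll":0}]' -1
python3 -m handwheel '[{"travel":[0,40,0],"roll":0},{"travel":[0,80,0],"roll":0},{"travel":[0,120,0],"roll":0},{"travel":[0,160,0],"roll":0},{"travel":[0,200,0],"roll":0},{"travel":[0,200,0],"roll":0},{"travel":[0,200,0],"roll":0}]'
python3 - <<'E'
from h import *
import cv2
im=optics.read_camera("top")[:,:,::-1];cv2.imwrite("pics/top6.png",im)
im0=cv2.imread("pics/top0.png")
d=cv2.absdiff(im0,im).max(2);print("changed px",(d>30).sum(), [ (int(a),int(b)) for a,b in [np.argwhere(d>30).min(0)[::-1],np.argwhere(d>30).max(0)[::-1]]])
o=[cv2.resize(i[150:190,165:205],(390,390),interpolation=cv2.INTER_CUBIC) for i in(im0,im)]
cv2.imwrite("pics/cmp.png",np.hstack(o))
E
```

```text
t: 16.95
eef_pos: [541.8, 157.8, 223.5]
tcp_rot: [-3.121, 1.562, 0.155]
ft_force: [0.4, -0.3, 0.1]
opening: 1.001
t: 17.65
eef_pos: [539.5, 357.9, 217.3]
tcp_rot: [0.475, 1.569, -2.53]
ft_force: [-0.1, -0.4, -0.7]
opening: 0.998
changed px 3388 [(0, 115), (196, 179)]
```

View pics/cmp.png

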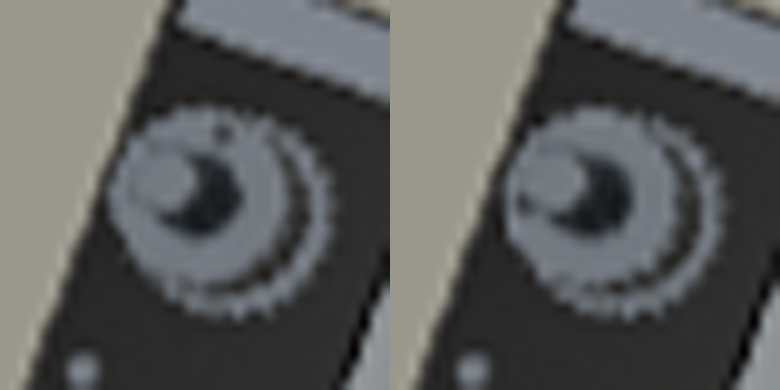

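View pics/top6.png

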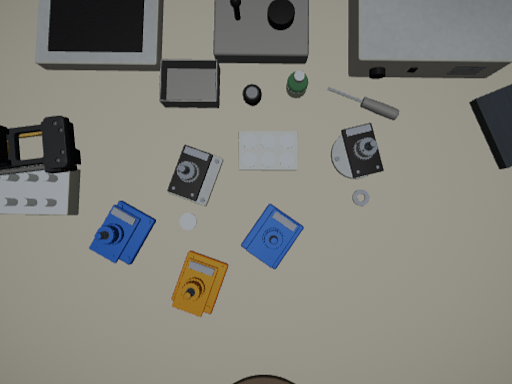

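The top view shows the upper nut's own dot about 244° further clockwise, but the set nut's dot is hidden in both pictures. I'll compare the set nut's visible knurl teeth pixel by pixel instead.

Run:
```python
from h import *
import cv2
a=cv2.imread("pics/top0.png").astype(int);b=cv2.imread("pics/top6.png").astype(int)
d=np.abs(a-b).mean(2)[160:186,172:204]
print("noise",np.abs(a-b)[200:380,300:].mean())
for r in d.round().astype(int):print(" ".join("%2d"%x for x in r))
P=lambda r,z:[proj("top",np.array([539.6+r*np.cos(t),157.3+r*np.sin(t),z])) for t in np.radians([0,90,180,270])]
print(np.round(P(20,84),1).tolist(),np.round(P(17,113),1).tolist())
```

```text
noise 0.3167714884696017
 0  0  0  0  0  0  0  1  0  1  2 13 10  0 14 10  2  0  1  1  1  1  1  1  0  2  1  0  1  1  0  1
 0  0  0  0  0  0  0  2  2 20  4 36  5 11  2 16 15  1  3  1  1  0  0  1  0  1  0  2  0  0  1  1
 0  0  0  1  0  0  1  1 50 11  1 16  3  6  1 24  3  7 12 25  5  1  1  0  1  1  0  0  0  1  0  0
 0  0  1  0  0  1 27 16 18  9  1  1  2  1  7 50 44  6  6 30  1 13  1  1  2  2  1  0  1  0  0  0
 1  0  0  0  0  3 61  2  4  1  0  1  0  0  5 37 29  3  1 11  6 14  8  2  1  0  0  0  0  1  1  2
 0  0  1  0  1  3 25  4  1  0  0  0  1  7  7  9  2  1  1  1  1 20 21  3  0  1  1  1  1  1  0  1
 0  0  0  1  3 29  2  2  1  0  0  0  0 11 14  2  2  1  1  2  3  4  1  2  1  0  0  1  0  0  1  0
 0  0  0  0 16 21  3  1  0  0  0  0  0  1  2  0  0 16  2  1  2  7  4 15 17  4  0  1  1  0  1  0
 0  0  1  1 20  0  3  1  0  1  0  0  1  1  1  1  1 23  3  0  0  3  3 18 21  3  0  0  1  1  0  1
 1  0  1  2 44  3  4  0  2  0  0  1  1  1  0  1  4  5  0  0  0  4  7 15  3  1  1  1  1  0  0  1
 0  0  0  1 48 11 43 20  0  0  0  0  1  2  1  1 10  1  0  1  1  4 24  4 17  9  1  0  0  1  1  1
 1  0  1  3 39  9 4
[... 850 characters left out ...]
  2  1  1  1  1  1  1  2  1 11  5  7  5 14 11  2  1 14 13  1  1  1  0  0  0  0  1  1  1  1
 1  1  0  1  1  0  1  0  1  1  1  1  0  0  0 10  9  2  1  1  1  1  1  0  1  1  1  2  0  0  0  1
 0  1  0  1  1  1  1  1  1  0  1  1  0  1  0  0  1  1  1  1  0  1  0  1  1  1  1  1  0  0  2  0
 2  0  2  1  2  0  0  0  1  0  1  1  1  1  1  1  0  1  0  0  1  1  0  1  1  1  1  1  1  1  1  0
 1  1  1  1  0  1  1  1  0  1  1  1  1  1  0  1  0  1  1  1  0  0  1  1  1  1  0  1  0  1  0  0
 1  0  1  0  1  2  1  0  0  1  2  1  0  1  2  1  1  1  1  1  1  1  1  1  1  0  1  0  1  1  1  0
[[188.1, 160.5], [177.7, 170.4], [187.5, 180.8], [198.0, 170.8]] [[185.1, 160.0], [175.8, 168.8], [184.5, 177.9], [193.8, 169.1]]
```

Run:
```python
from h import *
import cv2
from scipy.ndimage import map_coordinates
a=cv2.imread("pics/top0.png",0).astype(float);b=cv2.imread("pics/top6.png",0).astype(float)
# fit: sample set nut edge ring on visible arc (world angles), project
for off in [(0,0),(-1,0),(1,0),(0,-1),(0,1)]:
  A=np.radians(np.arange(185,345,.5))
  def prof(im):
    out=0
    for r in(18.5,19.2,19.8,20.4):
      q=np.array([proj("top",np.array([538+off[0]+r*np.cos(t),155.5+off[1]+r*np.sin(t),84])) for t in A]);out=out+map_coordinates(im,[q[:,1],q[:,0]],order=3)
    return out/4
  pa,pb=prof(a),prof(b);pa-=np.convolve(pa,np.ones(41)/41,'same');pb-=np.convolve(pb,np.ones(41)/41,'same')
  s=range(-30,31);c=[np.corrcoef(pa[40:-40],pb[40+k:len(pb)-40+k])[0,1] for k in s]
  print(off,[(k*.5,round(x,2)) for k,x in zip(s,c) if k%2==0 and x>.3], max(zip(c,s)))
```

```text
(0, 0) [(-15.0, np.float64(0.66)), (-14.0, np.float64(0.51)), (-3.0, np.float64(0.43)), (-2.0, np.float64(0.74)), (-1.0, np.float64(0.94)), (0.0, np.float64(1.0)), (1.0, np.float64(0.91)), (2.0, np.float64(0.7)), (3.0, np.float64(0.39)), (14.0, np.float64(0.55)), (15.0, np.float64(0.73))] (np.float64(0.9965722662859023), 0)Traceback (most recent call last):
  File "<stdin>", line 13, in <module>
  File "<stdin>", line 11, in prof
  File "h.py", line 14, in proj
    p=p or optics.camera_params(n);T=np.linalg.inv(np.array(p["world_from_camera"]));c=T[:3,:3]@P+T[:3,3]
           ~~~~~~~~~~~~~~~~~~~~^^^
ValueError: time passes only in moves, steps and waits
```

Run:
```python
from h import *
import cv2
from scipy.ndimage import map_coordinates
p=optics.camera_params("top")
a=cv2.imread("pics/top0.png",0).astype(float);b=cv2.imread("pics/top6.png",0).astype(float)
dA=.25;A=np.radians(np.arange(175,355,dA))
for off in [(0,0),(-1,0),(1,0),(0,-1),(0,1),(1.5,1.5)]:
 for rs in [(18.5,19.2,19.8,20.4),(19.5,20.,20.5)]:
  def prof(im):
    q=[np.array([proj("top",np.array([538+off[0]+r*np.cos(t),155.5+off[1]+r*np.sin(t),84]),p) for t in A]) for r in rs]
    o=np.mean([map_coordinates(im,[x[:,1],x[:,0]],order=3) for x in q],0);return o-np.convolve(o,np.ones(81)/81,'same')
  pa,pb=prof(a),prof(b)
  s=np.arange(-60,61);c=np.array([np.corrcoef(pa[80:-80],pb[80+k:len(pb)-80+k])[0,1] for k in s])
  i=[j for j in range(1,len(s)-1) if c[j]>c[j-1] and c[j]>c[j+1] and c[j]>.3]
  print(off,rs[0],"std %.1f %.1f"%(pa.std(),pb.std()),[(s[j]*dA,round(c[j],3)) for j in i])
```

```text
(0, 0) 18.5 std 10.8 10.8 [(np.float64(0.0), np.float64(0.99))]
(0, 0) 19.5 std 11.1 11.3 [(np.float64(0.0), np.float64(0.997))]
(-1, 0) 18.5 std 11.2 11.4 [(np.float64(0.0), np.float64(0.976))]
(-1, 0) 19.5 std 11.0 11.2 [(np.float64(0.0), np.float64(0.99))]
(1, 0) 18.5 std 10.3 9.9 [(np.float64(-0.25), np.float64(0.988))]
(1, 0) 19.5 std 10.4 10.0 [(np.float64(-0.25), np.float64(0.993))]
(0, -1) 18.5 std 11.9 11.2 [(np.float64(-0.25), np.float64(0.995))]
(0, -1) 19.5 std 11.7 11.5 [(np.float64(0.0), np.float64(0.996))]
(0, 1) 18.5 std 10.1 11.3 [(np.float64(-0.25), np.float64(0.958))]
(0, 1) 19.5 std 10.8 11.6 [(np.float64(-0.25), np.float64(0.99))]
(1.5, 1.5) 18.5 std 9.3 10.2 [(np.float64(-0.25), np.float64(0.925))]
(1.5, 1.5) 19.5 std 9.7 10.3 [(np.float64(-0.25), np.float64(0.975))]
```

Those two checks conflict: the correlation says no shift, but the pixel differences at the teeth are fairly large. Returning to the pose of picture w2 will give a direct before/after comparison at higher resolution.

```bash
python3 -m handwheel '[{"travel":[0,0,0],"roll":8},{"travel":[0,0,0],"roll":16},{"travel":[0,0,0],"roll":24},{"travel":[0,0,0],"roll":32},{"travel":[0,0,0],"roll":40},{"travel":[0,0,0],"roll":48},{"travel":[0,0,0],"roll":56},{"travel":[0,0,0],"roll":64}]' >/dev/null
python3 -m handwheel '[{"travel":[0,0,0],"roll":8},{"travel":[0,0,0],"roll":16},{"travel":[0,0,0],"roll":24},{"travel":[0,0,0],"roll":32},{"travel":[0,0,0],"roll":40},{"travel":[0,0,0],"roll":48},{"travel":[0,0,0],"roll":56},{"travel":[0,0,0],"roll":64}]' >/dev/null
python3 -m handwheel '[{"travel":[-1.2,-40,-3.9],"roll":8},{"travel":[-1.2,-80,-3.9],"roll":16},{"travel":[-1.2,-120,-3.9],"roll":24},{"travel":[-1.2,-160,-3.9],"roll":32},{"travel":[-1.2,-199.2,-3.9],"roll":40},{"travel":[-1.2,-199.2,-3.9],"roll":48},{"travel":[-1.2,-199.2,-3.9],"roll":56},{"travel":[-1.2,-199.2,-3.9],"roll":64}]' >/dev/null
python3 -m handwheel '[{"travel":[0,0,0],"roll":8},{"travel":[0,0,0],"roll":16},{"travel":[0,0,0],"roll":24},{"travel":[0,0,0],"roll":32},{"travel":[0,0,0],"roll":40},{"travel":[0,0,0],"roll":48},{"travel":[0,0,0],"roll":51.1},{"travel":[0,0,0],"roll":51.1}]'
python3 -m handwheel '[{"travel":[0,0,0],"roll":0},{"travel":[0,0,0],"roll":0},{"travel":[0,0,0],"roll":0}]'
python3 - <<'E'
from h import *
import cv2
p=optics.camera_params("wrist");print(np.abs(np.array(p["world_from_camera"])-np.load("p2.npy")).max(0))
im=optics.read_camera("wrist")[:,:,::-1];cv2.imwrite("pics/w6.png",im);a=cv2.imread("pics/w2.png")
cv2.imwrite("pics/cmp2.png",np.hstack([cv2.resize(x[150:220,218:288],(399,399),interpolation=cv2.INTER_CUBIC) for x in(a,im)]))
E
```

```text
t: 20.9
eef_pos: [538.6, 157.1, 214.6]
tcp_rot: [2.256, 1.571, -2.792]
ft_force: [0.6, -0.6, 0.3]
opening: 1.002
t: 21.2
eef_pos: [538.8, 158.0, 214.6]
tcp_rot: [1.777, 1.571, 3.012]
ft_force: [-1.7, -0.1, 0.6]
opening: 1.001
[8.82850657e-04 8.74456166e-04 1.46671428e-04 1.39215744e+00]
```

View pics/cmp2.png

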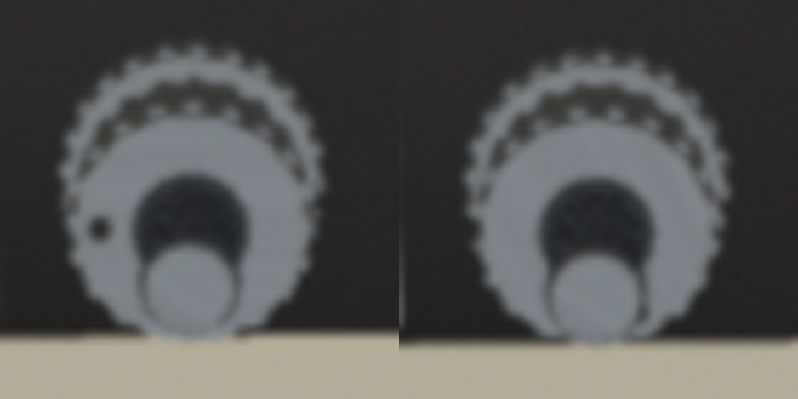

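The set nut's teeth sit at the same angle before and after, within about 1–2°, against a limit of 6.3°. A jump of a whole tooth (15°) is ruled out, because the tool turned only 2° in the step where the torque rose. Handing in.

```bash
python3 -c "
from cell import env,job
print(env.state()['t'],env.state()['ft_force']);print(job.job_done())"
```

```text
21.25 [-0.64808362 -0.30694959 -0.35387919]
the job is handed in; nothing more can be done
None
```

I ran the upper nut on the rectangular-base riser down about 244° clockwise until it locked solid against the set nut, then released it and lifted clear. I handed the job in at t = 21.25 s. It reports no verdict, so the washer being flat is my reading of the torque.

- **Torque:** It ran at about 0.15 N m, then jumped from 0.17 to a single noisy reading of 0.72 N m within one 2° step. That peak is above the 0.3–0.5 N m target and the 0.65 N m drag limit. It read 0.63 and then 0.50 N m just after, as I turned back 0.3°. I eased to about 0.33 N m before opening the jaws; it fell away with no sign of the nut slipping back. I never felt a distinct "touched the washer" stage.
- **Set nut:** Its dot was hidden in every "before" picture, so I compared its knurl teeth from the same wrist pose before and after. They line up within about 1–2°, against a limit of 6.3°. A top-view correlation gave 0–0.25°, although raw pixel differences on the teeth there were larger than that suggests. I put this down to the changed overlap and shading, without proving it.
- **Everything else:** The top view after the job shows no change on the other riser, the look-alikes or the bystanders. The arm ended about 70 mm above the column touching nothing, with wrist force under 1 N.

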